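# Stroke down the tabs of a copper fan

## Robot

A 6-joint arm with a two-finger parallel gripper is mounted at the origin on the work surface. World frame = base frame: x ahead of the robot, y to its left, z up, the work surface at z = 0. Lengths are in m, angles in rad, forces in N, time in s.
With the tool pointing down it reaches from about 0.425 to 0.95 m from the base axis. Payload 14.7 kg.
Tool frame: the origin (TCP) lies midway between the tips of the shut fingers; the grasp point (between the pads) lies bot.hold_point_z behind it (bot.hold_point_z is the distance from the TCP to the grasp point, in m); z points along the fingers, y is the line along which they close (so a half turn about z gives the same grasp; the last joint's range is limited). The gripper opens to 85 mm and grips with 20 to 120 N. Pads are 22 mm wide; open, the fingers measure 114 mm over their backs; the gripper's body (76 mm by 85 mm) begins 54 mm behind the grasp point. The pads swing forward as they close: fully open they stand 13 mm farther back than shut.
Start: joints at [-1.369, 0.48, 1.596, -0, 1.065, -0.047], TCP at [0.16, -0.63, 0.231] pointing down, gripper open.
Joint ranges: [-2.75, 2.75], [-0.82, 2.05], [0.23, 2.67], [-1.56, 4.7], [0.09, 2.69], [-2.92, 2.92]. Speed limits (rad/s): [1.89, 1.89, 2.39, 3.01, 3.01, 3.01].

## Interface

Orientations are given as a rotation vector (axis times angle).
In Python, from workcell import monitor, eyes, ticket, bot gives the robot as it stands.
- The arm moves only by the tool apply_moves, never from a script. Its argument "motion" is a list of rows, each an object with "dp": the shift along the world's x, y, z in units of 4 cm (1.0 is 4 cm), a list of three; "spin": the turn about the world's z in units of 6 degrees (1.0 is 6 degrees). In form: [{"dp": [dx, dy, dz], "spin": spin}, ...]. A call has 1 to 10 rows; each row shifts and turns the commanded pose from where the row before left it; what a row does not reach is not made up. A row lasts 1/8 s, in which the tool goes at most 62.5 mm and 10.7 degrees, less where a joint would pass 70% of its speed; a pose out of reach is approached as far as the arm can. A call with a number of a shift or a turn outside -1 to 1 is refused whole. A call with a gripper value outside its range is refused whole. "jaw" is the closure, from -1 (fully open) to 1 (shut), set as the call begins (left out, the last holds). The fingers move at their own pace and stop on an object; the grip force is fixed at half the most. Time passes only in rows, so rows that do not move let the fingers close. It gives the time, the measured TCP pose, the force, the opening and the grip force at its end, in the units of the state.
- monitor.state(): the state, without advancing time (a new reading comes with each control period).
- eyes.get_image(name): name is "scene" or "top" or "wrist"; returns a dict with "img" (420x560x3 uint8, blue, green, red), "range_z" (420x560 float32, m along the optical axis (not along the pixel's ray), 0 where there is no reading), "K" (3x3 intrinsics, pixels), "dist_coeffs" ([k1, k2, p1, p2, k3] as OpenCV has them; the pictures are not rectified), "R" (3x3) and "t" (3): a world point X has camera coordinates R X + t; the wrist camera has in their place "mount" (4x4, takes a point from camera to tool coordinates, whose origin is the TCP and whose axes are the flange's). Camera axes: x right, y down, z forward; pixel columns grow to the right and rows downward; lengths in m; the calibration is good to about 2 mm. A picture is of the moment at which its call begins: read the wrist's pose just before it.
- ticket.close_job(): hands the job in; it is judged then, once.
The state is a dict: "time_s": time; "qpos": joint angles; "qd": joint speeds; "joint_efforts": joint torques, N m; "position": TCP position; "tcp_rot": TCP orientation; "ft_force": force on the tool from outside, world axes, zero at the start; "ft_torque": the same for the moment, N m; "grip_width": opening from 0.0 (shut) to 1.0 (fully open); "grip_force": force on a finger pad.
Only numpy, scipy, OpenCV 4.12 (cv2) and the standard library are available. Lean on these libraries where they do the work, as an engineer would, in place of code of your own. Each camera call takes 0.05 s, during which the arm holds its last target. There are 200 camera calls.

## Task

On the copper fan ornament five bright steel tabs stand half raised along the curved edge. With the fingertips, run lightly along the row, starting at the end beside the copper stem, and fold the tabs down flat one after the other, then draw the hand clear. Do not press hard, pick nothing up, and leave the brass weight, pliers, jar and hammer where they are.

Things in the scene. Friction and masses are not known exactly. Their poses are not given: they have to be found in the camera images.
- fan: Pleated copper fan (radius 134 mm, surface 23 mm above the table) on an immovable wooden block: x -65..150, y -150..150, 20 mm high. Origin: at table level under the hub; z up, x from the hub to the middle of the curved edge. Five steel tabs on an arc of radius 110 mm about the hub, middles at -60, -30, 0, 30, 60 deg from x (minus = clockwise from above, the stem's side).
- stem_end (a point): Outer end of the copper stem, a strip 16 mm wide, top 23 mm above the table, that runs straight from the hub out to here: 135 mm from the hub at -103 deg, beside tab 1's end of the row. A fingertip moved from this end along the arc, about 2 mm above the folded tabs, folds each one in passing; moved the other way it jams against them.
- tab1 (a joint): Fold angle of tab number 1 counted from the stem end (middle at -60 deg on the arc). 0 = flat, top face 26.5 mm above the table; positive = free edge raised, at most 1.25 rad; starts at 0.65 to 1.1. Plate 28 mm along the arc, 20 mm radially, 3 mm thick, hinged on its edge nearer the stem, so it leans away from the stem end. Stiff hinge: about 1 N at the free edge moves it, and it stays where left.
- tab1_hinge (a point): Middle of the hinge edge of tab 1, 14 mm before the tab's middle along the tangent, 25 mm above the table (mid-thickness); its axes are those of the fan.
- tab2 (a joint): Fold angle of tab number 2 counted from the stem end (middle at -30 deg on the arc). 0 = flat, top face 26.5 mm above the table; positive = free edge raised, at most 1.25 rad; starts at 0.65 to 1.1. Plate 28 mm along the arc, 20 mm radially, 3 mm thick, hinged on its edge nearer the stem, so it leans away from the stem end. Stiff hinge: about 1 N at the free edge moves it, and it stays where left.
- tab2_hinge (a point): Middle of the hinge edge of tab 2, 14 mm before the tab's middle along the tangent, 25 mm above the table (mid-thickness); its axes are those of the fan.
- tab3 (a joint): Fold angle of tab number 3 counted from the stem end (middle at 0 deg on the arc). 0 = flat, top face 26.5 mm above the table; positive = free edge raised, at most 1.25 rad; starts at 0.65 to 1.1. Plate 28 mm along the arc, 20 mm radially, 3 mm thick, hinged on its edge nearer the stem, so it leans away from the stem end. Stiff hinge: about 1 N at the free edge moves it, and it stays where left.
- tab3_hinge (a point): Middle of the hinge edge of tab 3, 14 mm before the tab's middle along the tangent, 25 mm above the table (mid-thickness); its axes are those of the fan.
- tab4 (a joint): Fold angle of tab number 4 counted from the stem end (middle at 30 deg on the arc). 0 = flat, top face 26.5 mm above the table; positive = free edge raised, at most 1.25 rad; starts at 0.65 to 1.1. Plate 28 mm along the arc, 20 mm radially, 3 mm thick, hinged on its edge nearer the stem, so it leans away from the stem end. Stiff hinge: about 1 N at the free edge moves it, and it stays where left.
- tab4_hinge (a point): Middle of the hinge edge of tab 4, 14 mm before the tab's middle along the tangent, 25 mm above the table (mid-thickness); its axes are those of the fan.
- tab5 (a joint): Fold angle of tab number 5 counted from the stem end (middle at 60 deg on the arc). 0 = flat, top face 26.5 mm above the table; positive = free edge raised, at most 1.25 rad; starts at 0.65 to 1.1. Plate 28 mm along the arc, 20 mm radially, 3 mm thick, hinged on its edge nearer the stem, so it leans away from the stem end. Stiff hinge: about 1 N at the free edge moves it, and it stays where left.
- tab5_hinge (a point): Middle of the hinge edge of tab 5, 14 mm before the tab's middle along the tangent, 25 mm above the table (mid-thickness); its axes are those of the fan.
- weight: Loose brass weight with a knob, 38 mm diameter, 42 mm high, 0.22 kg, standing on the fan's hub (within 5 mm of its axis); origin at the centre of its underside, 24 mm above the table.
- pliers: Loose pliers with green handles lying on the table to the left of the fan block, 170 mm long, 72 mm wide, 12 mm high; origin on the table near the pivot, x towards the jaws.
- tin: Loose round blue jar with a red cap beyond the fan block, about 52 mm diameter, 50 mm high; origin at the centre of its underside.
- hammer: Loose hammer 200 mm long lying on the table to the right of the fan block; x along the handle towards the head.
Not all that is in view belongs to the job. Several things have the shape of the weight; the one meant has the colours described above.

How it is judged:
By the outcome, as a careful person would: the job done as asked, in the order asked, and still so for the second after the job is handed in, with the robot touching nothing.
It also fails if it takes over 48 s, if anything falls off the work surface, if the arm or the gripper's body presses on something with over 40 N, if the wrist force passes 120 N, or if a joint passes its speed limit or range.

## Working session

There is one attempt and no reset: what is moved stays moved. The work goes in short steps, Python scripts to look and compute and a tool call to move; the robot and the scene stay as the last step left them, time stands still between calls to the robot, and variables do not carry over. Pictures are saved under pics/ and viewed, at most 10 in all, crops included, and the job is handed in when it is done.

Besides the shell and the picture viewer there is one more tool, called after "Request:" as name(argument=value, ...) on one line, values as JSON. apply_moves: Moves the arm, as the interface text tells. Its arguments: {"type":"object","properties":{"motion":{"type":"array"},"jaw":{"type":"number"}},"required":["motion"]}

```bash
mkdir -p pics; python3 - <<'E'
from workcell import monitor, eyes, bot
import cv2, numpy as np, pickle
s=monitor.state(); print(s['position'],s['tcp_rot'],s['time_s'],s['grip_width'],bot.hold_point_z)
d={}
for n in('top','scene'):
    d[n]=eyes.get_image(n); cv2.imwrite(f'pics/{n}0.png',d[n]['img'])
    print(n,d[n]['K'],d[n]['dist_coeffs'],d[n]['R'],d[n]['t'])
pickle.dump(d,open('d0.pkl','wb'))
E
```

```text
[ 0.16001631 -0.62958628  0.23068426] [-3.11616238e+00 -3.89686853e-01  1.26665926e-04] 0.0 1.0029722759243518 0.0187
top [[408.18406589   0.         286.61784972]
 [  0.         408.18406589 210.46365255]
 [  0.           0.           1.        ]] [0.00166625 0.         0.         0.         0.        ] [[ 0.02106412 -0.99911515 -0.03640369]
 [-0.98474501 -0.01444305 -0.17340316]
 [ 0.17272394  0.03950094 -0.98417789]] [0.03933848 0.55946171 0.79060982]
scene [[545.11525571   0.         273.04265993]
 [  0.         545.11525571 211.44417576]
 [  0.           0.           1.        ]] [-0.15922  0.       0.       0.       0.     ] [[-0.54811186  0.83640033  0.00280694]
 [ 0.49680698  0.32826487 -0.80338347]
 [-0.67287162 -0.4389495  -0.59545539]] [ 0.25387974 -0.25060086  1.50481439]
```

View pics/top0.png

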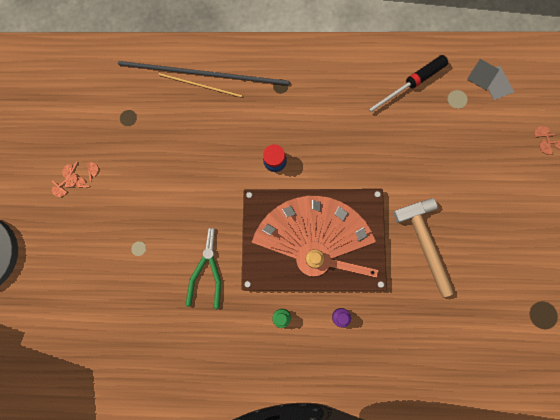

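View pics/scene0.png

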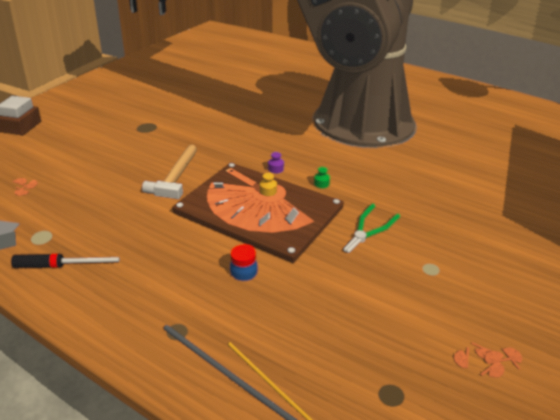

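The top view shows the fan with its hub and brass weight at (314,258). The stem runs right to (376,272), and the tabs stand at (361,235), (341,213), (316,205), (289,212) and (269,230). Lookalikes for the weight are green (281,318) and purple (342,318). The brass one on the hub is the one meant. The blue jar with the red cap is at (275,158), and the pliers and hammer lie on either side.

```bash
cat >h.py <<'E'
import cv2, numpy as np
def cast(c,uv,z):
    n=cv2.undistortPoints(np.float64(uv).reshape(-1,1,2),c['K'],np.float64(c['dist_coeffs'])).reshape(-1,2)
    r=np.c_[n,np.ones(len(n))]@c['R']; o=-c['R'].T@c['t']
    return o+r*((z-o[2])/r[:,2])[:,None]
def proj(c,X):
    return cv2.projectPoints(np.float64(X).reshape(-1,1,3),cv2.Rodrigues(np.float64(c['R']))[0],np.float64(c['t']),c['K'],np.float64(c['dist_coeffs']))[0].reshape(-1,2)
E
python3 - <<'E'
import pickle,cv2,numpy as np
from scipy.optimize import least_squares
from h import *
d=pickle.load(open('d0.pkl','rb'))
c=d['top'];im=c['img']
hsv=cv2.cvtColor(im,cv2.COLOR_BGR2HSV)
# copper mask in the block's area
roi=np.zeros(im.shape[:2],np.uint8);roi[180:300,235:400]=255
cop=cv2.inRange(hsv,(0,100,130),(12,255,255))&roi
cop=cv2.morphologyEx(cop,cv2.MORPH_CLOSE,np.ones((5,5)))
ct=max(cv2.findContours(cop,0,1)[0],key=cv2.contourArea).reshape(-1,2)
P=cast(c,ct,.023)[:,:2]
hub0=cast(c,[[314,261]],.023)[0,:2]
# block: dark
blk=cv2.inRange(hsv,(0,0,0),(180,255,95))&roi|cop
blk=cv2.morphologyEx(cv2.morphologyEx(blk,cv2.MORPH_CLOSE,np.ones((9,9))),cv2.MORPH_OPEN,np.ones((9,9)))
cb=max(cv2.findContours(blk,0,1)[0],key=cv2.contourArea).reshape(-1,2)
B=cast(c,cb,.02)[:,:2].astype(np.float32)
(cx,cy),wh,a=cv2.minAreaRect(B);print('block',cx,cy,wh,a)
# screws
S=cast(c,[[249,195],[377,194],[248,284],[381,285]],.021)[:,:2];print('screws',S)
# arc fit: points 100+ mm ahead
a_=np.arctan2(*(P-hub0).T[::-1]);r_=np.linalg.norm(P-hub0,axis=1)
sel=(r_>.12)&(abs(a_)<1.0)
f=lambda q:np.hypot(*(P[sel]-q[:2]).T)-.134
q=least_squares(f,hub0,loss='soft_l1',f_scale=.002).x;print('hub arc',q,hub0,sel.sum(),np.std(f(q)))
k=P[np.argsort(-P@[0,-1.])[:6]];print('stem side',k, 'angle',np.degrees(np.arctan2(*(k.mean(0)-q)[::-1])),np.linalg.norm(k.mean(0)-q))
V=im.copy();cv2.drawContours(V,[ct.reshape(-1,1,2)],-1,(255,0,0),1);cv2.drawContours(V,[cb.reshape(-1,1,2)],-1,(0,255,0),1)
cv2.imwrite('pics/m.png',cv2.resize(V[175:305,230:405],None,fx=4,fy=4))
E
```

```text
block 0.5051720142364502 -0.01372024416923523 (0.2525649070739746, 0.35259729623794556) 0.6794784665107727
screws [[ 0.59627479  0.13217947]
 [ 0.60206438 -0.14112892]
 [ 0.40790807  0.12725799]
 [ 0.41170418 -0.14599373]]
hub arc [ 0.52902057 -0.02080066] [ 0.4577574 -0.0086612] 227 0.0345941446256528
stem side [[ 0.63274801 -0.18779232]
 [ 0.63055589 -0.18773498]
 [ 0.62836566 -0.18767768]
 [ 0.62617732 -0.18762043]
 [ 0.62399087 -0.18756322]
 [ 0.6218063  -0.18750606]] angle -59.5070928097914 0.19362888638043402
```

View pics/m.png

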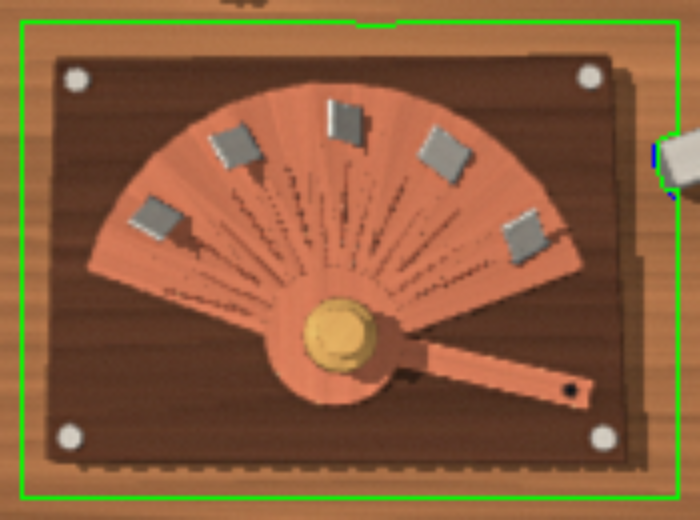

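```bash
python3 - <<'E'
import pickle,cv2,numpy as np
from scipy.optimize import least_squares
from h import *
d=pickle.load(open('d0.pkl','rb'))
c=d['top'];im=c['img'];o=np.array([230,175]);px=lambda p:o+(np.float64(p)+.5)/4-.5
hsv=cv2.cvtColor(im,cv2.COLOR_BGR2HSV)
for n,p in dict(cop=(200,120+60),wood=(300,500),hub=(320,390)).items():
    u=px(p).astype(int);print(n,im[u[1],u[0]],hsv[u[1],u[0]])
# copper: lower G relative to B than wood
b,g,r=[im[...,i].astype(int) for i in range(3)]
m=((r>120)&(g-b<35)&(r-g>50)).astype(np.uint8);R=np.zeros_like(m);R[190:285,246:384]=1;m*=R
ct=max(cv2.findContours(m,0,1)[0],key=cv2.contourArea).reshape(-1,2)
P=cast(c,ct,.023)[:,:2];h0=np.array([.462,-.0077])
D=P-h0;rr=np.hypot(*D.T);a=np.arctan2(D[:,1],D[:,0])
s=(rr>.12)&(rr<.145)&(abs(a)<1.15)
f=lambda q:np.hypot(*(P[s]-q).T)-.134
q=least_squares(f,h0,loss='soft_l1',f_scale=.002).x
print('arc hub',q,s.sum(),np.abs(f(q)).mean(), 'radius-free',least_squares(lambda q:np.hypot(*(P[s]-q[:2]).T)-q[2],[*h0,.134],loss='soft_l1',f_scale=.002).x)
S=cast(c,[px(p) for p in [(76,80),(590,77),(69,437),(603,438)]],.021)[:,:2]
C=cast(c,[px(p) for p in [(56,57),(611,56),(625,463),(48,460)]],.02)[:,:2]
for n,Q in(('screws',S[[0,1,3,2]]),('corners',C)):
    m_=Q.mean(0);e=(Q[0]+Q[1]-Q[2]-Q[3]);l=(Q[0]+Q[3]-Q[1]-Q[2])
    ph=(np.arctan2(e[1],e[0])*np.hypot(*e)+np.arctan2(-l[0],l[1])*np.hypot(*l))/(np.hypot(*e)+np.hypot(*l))
    print(n,m_,'size',np.hypot(*e)/2,np.hypot(*l)/2,'phi',np.degrees(ph),'hub',m_-.0425*np.array([np.cos(ph),np.sin(ph)]))
st=cast(c,[px(p) for p in[(591,394),(100-11,268),(583,266)]],.023)[:,:2]-q
print('stem/fan-ends',np.hypot(*st.T),np.degrees(np.arctan2(st[:,1],st[:,0])))
# tab centroids (steel) via depth for height
g_=((abs(r-b)<25)&(r>70)&(r<235)).astype(np.uint8);g_[:,:]*=R
n,L,stt,cen=cv2.connectedComponentsWithStats(g_)
for i in range(1,n):
    if stt[i,4]>15:
        w=cast(c,[cen[i]],.035)[0,:2]-q;print(cen[i],stt[i,4],np.hypot(*w),np.degrees(np.arctan2(w[1],w[0])))
E
```

```text
cop [ 79 111 191] [  9 150 191]
wood [ 65 101 154] [ 12 147 154]
hub [ 92 125 216] [  8 146 216]
arc hub [ 0.46243852 -0.00676629] 137 0.0008012901892189176 radius-free [ 0.46260971 -0.00676744  0.13385605]
screws [ 0.50524536 -0.00588206] size 0.18896803516379293 0.2744420764859854 phi 1.0727509299150015 hub [ 0.46275281 -0.00667774]
corners [ 0.50532453 -0.00601797] size 0.213402800930497 0.2967510758615523 phi 0.9259006314620132 hub [ 0.46283008 -0.00670474]
stem/fan-ends [0.1346361  0.13311451 0.13465888] [-101.52652571   75.51215306  -73.22749941]
[249.16 194.48] 25 0.1900465764685552 46.01772354365664
[376.95833333 194.16666667] 24 0.18944587674195745 -44.040432921427914
[315.92957746 205.32394366] 71 0.11071140394937352 -2.321144062150335
[288.66666667 211.30864198] 81 0.11028698827712191 28.34783604330425
[340.88 213.29] 100 0.11006723154753818 -30.865627995678043
[268.58108108 229.13513514] 74 0.11038687035921993 57.81982743449478
[360.78888889 233.88888889] 90 0.1102741479705561 -61.83671127148233
```

Request:
apply_moves(motion=[{"dp":[0.5,0.86,0],"spin":-0.3},{"dp":[0.5,0.86,0],"spin":-0.3},{"dp":[0.5,0.86,0],"spin":-0.3},{"dp":[0.5,0.86,0],"spin":-0.3},{"dp":[0.5,0.86,0],"spin":-0.3},{"dp":[0.5,0.86,0],"spin":-0.3},{"dp":[0.5,0.86,0],"spin":-0.3},{"dp":[0.5,0.86,0],"spin":-0.3},{"dp":[0.5,0.86,0],"spin":-0.3},{"dp":[0.5,0.86,0],"spin":-0.3}], jaw=1)

```text
time_s: 1.35
position: [0.3605, -0.2848, 0.2312]
tcp_rot: [-3.14, 0.105, 0.0]
ft_force: [0.6, -0.8, 0.3]
grip_width: 0.0
grip_force: 0.0
```

Request:
apply_moves(motion=[{"dp":[0.475,0.846,0],"spin":0},{"dp":[0.475,0.846,0],"spin":0},{"dp":[0.475,0.846,0],"spin":0},{"dp":[0.475,0.846,0],"spin":0},{"dp":[0.475,0.846,0],"spin":0},{"dp":[0,0,-0.9],"spin":0},{"dp":[0,0,-0.9],"spin":0},{"dp":[0,0,-0.9],"spin":0},{"dp":[0,0,-0.9],"spin":0},{"dp":[0,0,-0.7],"spin":0}])

```text
time_s: 2.6
position: [0.4546, -0.1166, 0.0579]
tcp_rot: [-3.14, 0.103, 0.002]
ft_force: [0.7, -0.0, -0.2]
grip_width: -0.0
grip_force: 0.0
```

```bash
python3 - <<'E'
from workcell import monitor, eyes
import cv2, numpy as np
from h import *
for i in (1,2):
    s=monitor.state(); c=eyes.get_image('wrist'); 
print(s['position'],s['tcp_rot'],s['ft_force'],s['time_s'])
t=eyes.get_image('top')
cv2.imwrite('pics/w1.png',np.hstack([cv2.resize(c['img'],(400,300)),cv2.resize(t['img'][150:300,225:425],(400,300))]))
E
```

```text
[ 0.45325872 -0.11619058  0.05545039] [-3.13875662  0.10261149  0.00622939] [-3.52135645  1.2676053  -4.41509683] 2.65
```

View pics/w1.png

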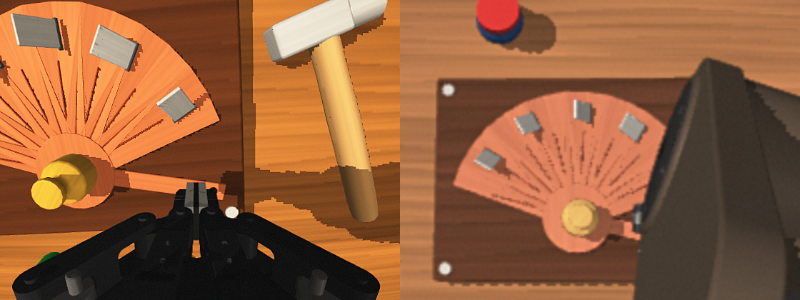

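The wrist view (left half) shows the shut fingertips at (197,185) over the stem, with tab 1 ahead at (175,103) and the rest of the row behind it. The hammer is clear to the right. I'll check for settling before going lower.

Request:
apply_moves(motion=[{"dp":[0,0,0],"spin":0},{"dp":[0,0,0],"spin":0},{"dp":[0,0,0],"spin":0}])

```text
time_s: 3.12
position: [0.4555, -0.1169, 0.0601]
tcp_rot: [3.14, -0.103, 0.002]
ft_force: [0.6, -0.3, 0.5]
grip_width: -0.001
grip_force: 0.0
```

```bash
python3 - <<'E'
from workcell import monitor
s=monitor.state();print(s['position'],s['ft_force'],s['time_s'])
import numpy as np
for a in range(-95,90,5):
    t=np.radians(a+1.1);p=np.array([.4625,-.0067])+.11*np.array([np.cos(t),np.sin(t)])
    if a>-95: print(a,np.round((p-o)/.04,3),np.round(p,4))
    o=p
E
```

```text
[ 0.45553514 -0.11691627  0.06007548] [ 0.60593507 -0.31435935  0.53933465] 3.125
-90 [ 0.24  -0.006] [ 0.4646 -0.1167]
-85 [0.239 0.015] [ 0.4742 -0.1161]
-80 [0.237 0.036] [ 0.4837 -0.1146]
-75 [0.233 0.056] [ 0.493  -0.1124]
-70 [0.227 0.077] [ 0.5021 -0.1093]
-65 [0.22  0.096] [ 0.5109 -0.1055]
-60 [0.211 0.115] [ 0.5193 -0.1009]
-55 [0.2   0.133] [ 0.5273 -0.0956]
-50 [0.187 0.15 ] [ 0.5348 -0.0896]
-45 [0.174 0.165] [ 0.5418 -0.083 ]
-40 [0.159 0.18 ] [ 0.5481 -0.0758]
-35 [0.142 0.193] [ 0.5538 -0.0681]
-30 [0.125 0.205] [ 0.5588 -0.0599]
-25 [0.107 0.215] [ 0.5631 -0.0513]
-20 [0.088 0.223] [ 0.5666 -0.0423]
-15 [0.068 0.23 ] [ 0.5693 -0.0331]
-10 [0.047 0.235] [ 0.5712 -0.0237]
-5 [0.027 0.238] [ 0.5722 -0.0142]
0 [0.006 0.24 ] [ 0.5725 -0.0046]
5 [-0.015  0.239] [0.5719 0.005 ]
10 [-0.036  0.237] [0.5704 0.0145]
15 [-0.056  0.233] [0.5682 0.0238]
20 [-0.077  0.227] [0.5651 0.0329]
25 [-0.096  0.22 ] [0.5613 0.0417]
30 [-0.115  0.211] [0.5567 0.0501]
35 [-0.133  0.2  ] [0.5514 0.0581]
40 [-0.15   0.187] [0.5454 0.0656]
45 [-0.165  0.174] [0.5388 0.0726]
50 [-0.18   0.159] [0.5316 0.0789]
55 [-0.193  0.142] [0.5239 0.0846]
60 [-0.205  0.125] [0.5157 0.0896]
65 [-0.215  0.107] [0.5071 0.0939]
70 [-0.223  0.088] [0.4981 0.0974]
75 [-0.23   0.068] [0.4889 0.1001]
80 [-0.235  0.047] [0.4795 0.102 ]
85 [-0.238  0.027] [0.47  0.103]
```

Request:
apply_moves(motion=[{"dp":[0,0,-0.2],"spin":0},{"dp":[0,0,-0.2],"spin":0},{"dp":[0,0,-0.15],"spin":0},{"dp":[0,0,-0.1],"spin":0},{"dp":[0,0,-0.05],"spin":0},{"dp":[0,0,0],"spin":0},{"dp":[0,0,0],"spin":0}])

```text
time_s: 4.0
position: [0.4552, -0.1168, 0.0314]
tcp_rot: [3.14, -0.103, 0.0]
ft_force: [-0.4, 0.4, -0.4]
grip_width: -0.001
grip_force: 0.0
```

Request:
apply_moves(motion=[{"dp":[0,0,0],"spin":0}])

```text
time_s: 4.12
position: [0.4552, -0.1168, 0.0315]
tcp_rot: [3.14, -0.103, 0.0]
ft_force: [-0.7, 0.8, 1.2]
grip_width: 0.003
grip_force: 0.0
```

Request:
apply_moves(motion=[{"dp":[0,0,0],"spin":0}])

```text
time_s: 4.25
position: [0.4552, -0.1168, 0.0314]
tcp_rot: [3.14, -0.103, 0.0]
ft_force: [0.1, -1.2, -0.4]
grip_width: 0.002
grip_force: 0.0
```

Request:
apply_moves(motion=[{"dp":[0,0,-0.045],"spin":0},{"dp":[0,0,-0.04],"spin":0},{"dp":[0.12,-0.003,0],"spin":0.417},{"dp":[0.12,-0.003,0],"spin":0.417},{"dp":[0.12,0.007,0],"spin":0.417},{"dp":[0.12,0.008,0],"spin":0.417},{"dp":[0.118,0.018,0],"spin":0.417},{"dp":[0.118,0.018,0],"spin":0.417}])

```text
time_s: 5.25
position: [0.4838, -0.1149, 0.0277]
tcp_rot: [-3.126, -0.311, 0.0]
ft_force: [0.2, -0.3, 0.2]
grip_width: 0.0
grip_force: 0.0
```

Request:
apply_moves(motion=[{"dp":[0.117,0.028,0],"spin":0.417},{"dp":[0.117,0.028,0],"spin":0.417},{"dp":[0.114,0.038,0],"spin":0.417},{"dp":[0.114,0.038,0],"spin":0.417}])

```text
time_s: 5.75
position: [0.5014, -0.1096, 0.0276]
tcp_rot: [-3.087, -0.582, 0.003]
ft_force: [-5.6, -3.4, 3.0]
grip_width: 0.001
grip_force: 3.0
```

Request:
apply_moves(motion=[{"dp":[0.11,0.048,0],"spin":0.417},{"dp":[0.11,0.048,0],"spin":0.417},{"dp":[0.105,0.057,0],"spin":0.417},{"dp":[0.106,0.058,0],"spin":0.417}])

```text
time_s: 6.25
position: [0.5196, -0.1011, 0.0278]
tcp_rot: [-3.024, -0.85, 0.0]
ft_force: [-0.1, -0.2, 1.0]
grip_width: 0.001
grip_force: 0.4
```

Request:
apply_moves(motion=[{"dp":[0.1,0.066,0],"spin":0.417},{"dp":[0.1,0.067,0],"spin":0.417},{"dp":[0.094,0.075,0],"spin":0.417},{"dp":[0.093,0.075,0],"spin":0.417}])

```text
time_s: 6.75
position: [0.5352, -0.0897, 0.0279]
tcp_rot: [-2.938, -1.112, 0.0]
ft_force: [-0.6, 0.4, 1.9]
grip_width: -0.003
grip_force: 0.2
```

Request:
apply_moves(motion=[{"dp":[0.087,0.082,0],"spin":0.417},{"dp":[0.087,0.083,0],"spin":0.417},{"dp":[0.079,0.09,0],"spin":0.417},{"dp":[0.08,0.09,0],"spin":0.417}])

```text
time_s: 7.25
position: [0.5481, -0.076, 0.0279]
tcp_rot: [-2.83, -1.364, 0.001]
ft_force: [-2.6, -3.6, 2.2]
grip_width: 0.0
grip_force: 2.0
```

Request:
apply_moves(motion=[{"dp":[0.071,0.096,0],"spin":0.417},{"dp":[0.071,0.097,0],"spin":0.417},{"dp":[0.062,0.102,0],"spin":0.417},{"dp":[0.063,0.103,0],"spin":0.417}])

```text
time_s: 7.75
position: [0.5591, -0.0599, 0.0279]
tcp_rot: [2.7, 1.606, 0.0]
ft_force: [-0.3, -0.3, 0.6]
grip_width: -0.002
grip_force: 0.4
```

Request:
apply_moves(motion=[{"dp":[0.053,0.107,0],"spin":0.417},{"dp":[0.054,0.108,0],"spin":0.417},{"dp":[0.044,0.111,0],"spin":0.417},{"dp":[0.044,0.112,0],"spin":0.417}])

```text
time_s: 8.25
position: [0.5668, -0.0424, 0.0279]
tcp_rot: [-2.55, -1.835, 0.0]
ft_force: [-0.0, -1.3, 1.1]
grip_width: 0.002
grip_force: 0.2
```

Request:
apply_moves(motion=[{"dp":[0.034,0.115,0],"spin":0.417},{"dp":[0.034,0.115,0],"spin":0.417},{"dp":[0.023,0.117,0],"spin":0.417},{"dp":[0.024,0.118,0],"spin":0.417}])

```text
time_s: 8.75
position: [0.5715, -0.0241, 0.028]
tcp_rot: [2.38, 2.05, -0.0]
ft_force: [-0.1, -2.6, 2.3]
grip_width: 0.001
grip_force: 1.6
```

Request:
apply_moves(motion=[{"dp":[0.013,0.119,0],"spin":0.417},{"dp":[0.014,0.119,0],"spin":0.417},{"dp":[0.003,0.12,0],"spin":0.417},{"dp":[0.003,0.12,0],"spin":0.417}])

```text
time_s: 9.25
position: [0.5726, -0.0046, 0.0279]
tcp_rot: [-2.192, -2.25, -0.0]
ft_force: [0.8, -0.4, 1.2]
grip_width: 0.001
grip_force: 0.4
```

Request:
apply_moves(motion=[{"dp":[-0.007,0.12,0],"spin":0.417},{"dp":[-0.008,0.119,0],"spin":0.417},{"dp":[-0.018,0.118,0],"spin":0.417},{"dp":[-0.018,0.119,0],"spin":0.417}])

```text
time_s: 9.75
position: [0.5705, 0.0144, 0.0279]
tcp_rot: [-1.988, -2.433, 0.0]
ft_force: [0.3, -0.5, 0.6]
grip_width: 0.004
grip_force: 0.1
```

Request:
apply_moves(motion=[{"dp":[-0.028,0.117,0],"spin":0.417},{"dp":[-0.028,0.116,0],"spin":0.417},{"dp":[-0.038,0.114,0],"spin":0.417},{"dp":[-0.039,0.113,0],"spin":0.417}])

```text
time_s: 10.25
position: [0.5657, 0.0325, 0.0281]
tcp_rot: [1.767, 2.596, 0.001]
ft_force: [1.9, -1.9, 2.3]
grip_width: 0.007
grip_force: 1.6
```

Request:
apply_moves(motion=[{"dp":[-0.048,0.11,0],"spin":0.417},{"dp":[-0.048,0.11,0],"spin":0.417},{"dp":[-0.057,0.106,0],"spin":0.417},{"dp":[-0.058,0.105,0],"spin":0.417}])

```text
time_s: 10.75
position: [0.5565, 0.05, 0.0278]
tcp_rot: [-1.534, -2.741, 0.0]
ft_force: [0.6, -1.2, 1.5]
grip_width: 0.0
grip_force: 0.4
```

Request:
apply_moves(motion=[{"dp":[-0.066,0.1,0],"spin":0.417},{"dp":[-0.067,0.1,0],"spin":0.417},{"dp":[-0.075,0.094,0],"spin":0.417},{"dp":[-0.075,0.093,0],"spin":0.417}])

```text
time_s: 11.25
position: [0.5452, 0.0654, 0.0279]
tcp_rot: [-1.289, -2.865, 0.0]
ft_force: [0.1, 0.2, 0.5]
grip_width: -0.002
grip_force: 0.0
```

Request:
apply_moves(motion=[{"dp":[-0.082,0.087,0],"spin":0.417},{"dp":[-0.083,0.087,0],"spin":0.417},{"dp":[-0.09,0.08,0],"spin":0.417},{"dp":[-0.09,0.079,0],"spin":0.417}])

```text
time_s: 11.75
position: [0.5325, 0.0786, 0.0282]
tcp_rot: [1.034, 2.965, 0.001]
ft_force: [3.1, -1.6, 2.5]
grip_width: -0.0
grip_force: 1.8
```

Request:
apply_moves(motion=[{"dp":[-0.096,0.071,0],"spin":0.417},{"dp":[-0.097,0.071,0],"spin":0.417},{"dp":[-0.102,0.063,0],"spin":0.417},{"dp":[-0.103,0.062,0],"spin":0.417}])

```text
time_s: 12.25
position: [0.5155, 0.0894, 0.0279]
tcp_rot: [-0.772, -3.045, 0.0]
ft_force: [0.6, 0.3, 0.4]
grip_width: 0.001
grip_force: 0.4
```

Request:
apply_moves(motion=[{"dp":[-0.107,0.053,0],"spin":0.417},{"dp":[-0.108,0.054,0],"spin":0.417},{"dp":[-0.111,0.044,0],"spin":0.417},{"dp":[-0.112,0.044,0],"spin":0.417},{"dp":[-0.115,0.034,0],"spin":0.417},{"dp":[-0.115,0.034,0],"spin":0.417},{"dp":[-0.117,0.024,0],"spin":0.417},{"dp":[-0.118,0.023,0],"spin":0.417}])

```text
time_s: 13.25
position: [0.4792, 0.1017, 0.0279]
tcp_rot: [-0.231, -3.133, 0.0]
ft_force: [0.4, -1.1, 0.8]
grip_width: -0.001
grip_force: 0.0
```

Request:
apply_moves(motion=[{"dp":[-0.05,0,0.2],"spin":0},{"dp":[0,0,0.5],"spin":0},{"dp":[0,0,0.9],"spin":0},{"dp":[0,0.3,0.9],"spin":0},{"dp":[0,0.8,0.9],"spin":0},{"dp":[0,0.9,0.5],"spin":0},{"dp":[0,0.9,0],"spin":0},{"dp":[0,0.9,0],"spin":0},{"dp":[0,0.9,0],"spin":0},{"dp":[0,0.5,0],"spin":0}])

```text
time_s: 14.5
position: [0.4774, 0.3111, 0.1844]
tcp_rot: [0.235, 3.132, 0.0]
ft_force: [0.2, 0.1, 0.0]
grip_width: -0.001
grip_force: 0.0
```

```bash
python3 - <<'E'
from workcell import monitor, eyes
import cv2, numpy as np
s=monitor.state();print(s['position'],s['time_s'])
t=eyes.get_image('top');c=eyes.get_image('scene')
cv2.imwrite('pics/e1.png',np.vstack([cv2.resize(t['img'][145:315,180:460],None,fx=2,fy=2),cv2.resize(c['img'][130:260,130:410],None,fx=2,fy=2)]))
E
```

```text
[0.4774493  0.31105121 0.18435973] 14.5
```

View pics/e1.png

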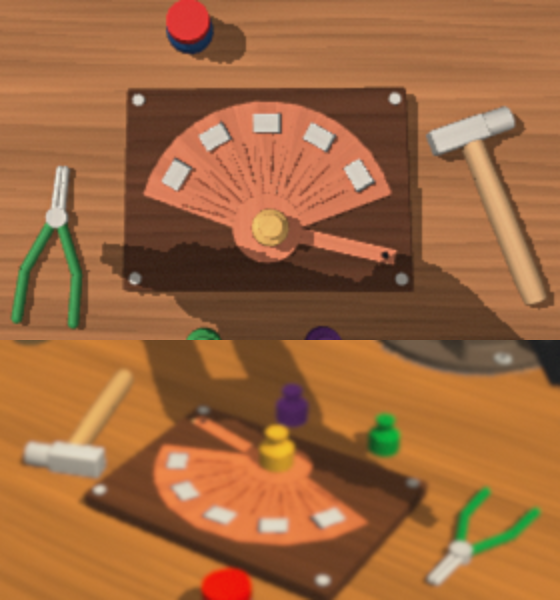

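The picture shows all five tabs flat and evenly bright. In the top half they are at (358,175), (319,137), (267,123), (214,137) and (176,175). The weight, pliers, jar and hammer are unmoved, and the hand is clear.

```bash
python3 -c "
from workcell import ticket;print(ticket.close_job())"
```

```text
the job is handed in; nothing more can be done
None
```

I folded all five tabs flat in order from the stem end in about 14.5 s, with force readings under 10 N; the hand is clear, the weight, pliers, jar and hammer look unmoved in the last pictures, and the job is handed in (no verdict was returned).

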